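# Index a mounted specimen under the roughness gauge and hold it there

### The arm

A 6-joint arm with a two-finger parallel gripper is mounted at the origin on a cart in front of the work surface, level with it; the furniture and walls round the work are solid. World frame = base frame: x ahead of the robot, y to its left, z up, the work surface at z = 0. Lengths are in m, angles in degrees, forces in N, time in s.
With the tool pointing down it reaches from about 0.4 to 0.825 m from the base axis. Payload 7 kg.
Tool frame: the origin (TCP) lies on the mounting face of the last link; the fingertips stand 178 mm ahead of it and the grasp point (between the pads) lies 159 mm ahead of it (ctrl.tip_extent is the distance from the TCP to the fingertips, in m); z points along the fingers, y is the direction in which the jaws open and shut (so a half turn about z gives the same grasp; the last joint's range is limited). The gripper opens to 88 mm and grips with 3 to 60 N. Pads are 19 mm wide; open, the fingers measure 130 mm over their backs; the gripper's body (78 mm by 193 mm) begins 47 mm behind the grasp point.
Start: joints at [85.434, 20.546, 0.682, 0, -70.136, -16.507], TCP at [0.243, 0.63, 0.405] pointing down, gripper open.
Joint ranges: [-176.03, 176.03], [-82.01, 121.73], [-58.28, 71.71], [-173.87, 95.51], [-174.79, -0.11], [-173.66, 173.66]. Speed limits (degrees/s): [136.94, 136.94, 172.46, 180, 180, 180].

### API

Orientations are given as [roll, pitch, yaw] about the fixed x, y, z axes, in that order (R = Rz(yaw) Ry(pitch) Rx(roll)).
In Python, from plant import ctrl gives the robot as it stands. The module is installed in compiled form; this text tells all that it offers.
- The arm moves only by the tool carry_out, never from a script. Its argument "moves" is text: rows parted by semicolons, each of 7 numbers parted by spaces: the finger opening in m, from 0 to 0.0876, then the shift along the tool's x, y, z in m, then the turn, a rotation vector about the tool's x, y, z in rad. A call has 1 to 20 rows; each row is the pose to reach, as a shift and turn from the pose commanded when the call began, along the tool's axes at that moment; what a row does not reach only later rows make up. A row lasts 1/10 s, in which the tool goes at most 50 mm and 8.59 degrees, less where a joint would pass 70% of its speed; a pose out of reach is approached as far as the arm can. A call with a gripper value outside its range is refused whole. The fingers move at their own pace and stop on an object; the grip force is fixed at half the most. Time passes only in rows, so rows that repeat a pose let the fingers close. It gives the time, the measured TCP pose, the force and the opening at its end, in the units of the state.
- ctrl.get_obs(): the state, without advancing time (a new reading comes with each control period).
- ctrl.snapshot(name): name is "scene" or "top"; returns a dict with "image" (384x512x3 uint8, red, green, blue), "K" (3x3 intrinsics, pixels), "R" (3x3) and "t" (3): a world point X has camera coordinates R X + t. Camera axes: x right, y down, z forward; pixel columns grow to the right and rows downward; lengths in m; the calibration is good to about 2 mm. A picture is of the moment at which its call begins. There is no depth.
- ctrl.close_job(): hands the job in, once; it reports no verdict.
Trained networks look in a picture, given as the dict that the camera call returned (one of the last four; its "shot" number tells which), for a name from the list of things; names that differ only in an ending like _2 or _b are one class to them, and where a whole thing is asked for, a point or a joint stands for the part that bears it (a point fixed in the world has none). Each returns a list of dicts, best first, with "confidence" (0 to 1); they miss things now and then, are a little off and sometimes report something else, mostly with a low value. They report only what shows in the picture. A call takes as long as a camera call. They do not tell look-alikes from the thing itself.
- ctrl.recognise(picture, label): "extent" ([left, top, right, bottom] in pixels, round what is visible of it).
- ctrl.trace(picture, label): "region" (384x512 bool, what is visible of it) and "extent" ([left, top, right, bottom] in pixels, round what is visible of it).
- ctrl.mark_of(picture, label): "at" ([row, column] in pixels: a listed point, or the origin of a listed thing).
The state is a dict: "clock": time; "joint_pos": joint angles; "qvel": joint speeds; "tau": joint torques, N m; "tool_pos": TCP position; "orientation": TCP orientation; "force": force on the tool from outside, world axes, zero at the start; "moment": the same for the moment, N m; "opening": finger opening in m.
Only numpy, scipy, OpenCV 4.12 (cv2) and the standard library are available. Lean on these libraries where they do the work, as an engineer would, in place of code of your own. Each camera call takes 0.05 s, during which the arm holds its last target.

### The job

Set the mounted specimen that stands by itself on the bench into the one empty nest of the rotary dividing plate, flat on the nest's floor with its polished face still up, and let go of it. Then grip the knob on the plate's axis and turn it clockwise (seen from above) from its home stop, counting the clicks, to the third click and no further; keep clear of the gauge's probe and do not push the tweezers, petri dish or marker about. The plate has no lock, so finish still gripping the knob and keeping it still at the third click, with the specimen under the stylus for the trace: do not let go.

Things in the scene. Friction and masses are not known exactly. Their poses are not given: they have to be found in the camera images.
- specimen_mid (a point): the specimen to load: a plain black upright cylinder (resin mount), 30 mm in diameter, 25 mm tall, about 30 g, standing on the bench polished face up, to the right of the stage. This point is its centre, 12.5 mm above its underside; z is up along its axis.
- nest_floor (a point): centre of the floor of the one empty nest, 30 mm above the bench and 58 mm from the plate's axis; it turns with the plate. The nest is an upright steel collar on the plate, 9 mm deep (rim 39 mm above the bench, 49 mm across outside): bore 36 mm, its mouth flared to 41 mm over the upper 5 mm. A seated specimen stands 16 mm proud of the rim, its top 55 mm above the bench.
- knob_mid (a point): the middle of the knob, on the plate's axis: a black fluted round knob, axis vertical, 39 mm in diameter (over the flutes 41 mm), 27 mm tall, this point at half height about 99 mm above the bench; its underside is 86 mm above the bench. Below it is a 18 mm spindle. It is fixed to the plate and turns it directly.
- index_plate (a joint): turn of plate and knob, rad: 0 at the home stop, growing clockwise seen from above. A sprung roller drops into notches in the plate's edge, a click every 24 degrees: clicks 1 to 4 at 0.419, 0.838, 1.257, 1.676. Leaving a notch takes about 0.25 N m; past half-way the plate is drawn into the next notch and stays there if let go. Starts at most 0.08 from home, then settles home.
- under_stylus (a point): fixed point on the stage at the height of the nest floors, 58 mm from the plate's axis, straight below the stylus of the gauge; the empty nest comes here at the third click.
- probe: the gauge's thin probe, fixed: a 7 mm steel rod, level, 62 to 69 mm above the bench, stylus tip down to 58.5 mm. Origin on the plate's axis at bench level; the rod runs along +y of this frame, 50 to 112 mm out, its tip over under_stylus. Behind it, 112 to 228 mm out, is the gauge: a grey box up to 95 mm above the bench, its column up to 126 mm.
- index_knob: the same knob as a body; origin at the centre of its underside, on the plate's axis.
- tweezers: bystander: steel tweezers, 137 mm long, lying flat; origin under its middle.
- petri_dish: bystander: clear petri dish, 84 mm across, 14 mm tall; origin under its middle.
- marker: bystander: marker pen, 135 mm long, 14 mm thick, lying flat; origin under its middle.
- plate_top (a point): centre of the top of the dividing plate, 30 mm above the bench: a level aluminium disc, 176 mm across, scalloped edge, with five nests 72 degrees apart; four hold similar specimens, fixed there, tops 46 to 55 mm above the bench.
Not all that is in view belongs to the job. What is shaped like the part that bears specimen_mid but pink is not meant.

How it is judged:
By the outcome, as a careful person would: the job done as asked, in the order asked, and still so for the second after the job is handed in, while the arm keeps its last pose, push and grip.
It also fails if it takes over 54 s, if anything falls off the work surface, if the arm or the gripper's body presses on something with over 40 N, if the wrist force passes 120 N, or if a joint passes its speed limit or range.

## Working session

There is one attempt and no reset: what is moved stays moved. The work goes in short steps, Python scripts to look and compute and a tool call to move; the robot and the scene stay as the last step left them, time stands still between calls to the robot, and variables do not carry over. Pictures are saved under pics/ and viewed, and the job is handed in when it is done.

Besides the shell and the picture viewer there is one more tool, called after "Request:" in YAML: its name, and indented under it one key for each argument. carry_out: Moves the arm, as the interface text tells. Its arguments: {"type":"object","properties":{"moves":{"type":"string"}},"required":["moves"]}

```bash
mkdir -p pics
cat > h.py <<'E'
import numpy as np, cv2
from plant import ctrl
def save(p,n,crop=None,s=1):
    im=cv2.cvtColor(p["image"],cv2.COLOR_RGB2BGR)
    if crop: im=im[crop[1]:crop[3],crop[0]:crop[2]]
    if s!=1: im=cv2.resize(im,None,fx=s,fy=s,interpolation=cv2.INTER_CUBIC)
    cv2.imwrite("pics/"+n+".png",im)
def ray(p,rc,z):
    d=np.linalg.inv(p["K"])@np.array([rc[1],rc[0],1.0]); R=p["R"];C=-R.T@p["t"];d=R.T@d
    return C+d*(z-C[2])/d[2]
def proj(p,X):
    c=p["R"]@np.array(X)+p["t"];q=p["K"]@c;return q[:2]/q[2]
E
python3 - <<'E'
from h import *
o=ctrl.get_obs();print({k:np.round(v,4) for k,v in o.items()})
zs=dict(specimen_mid=.0125,nest_floor=.03,knob_mid=.099,under_stylus=.03,probe=0,index_knob=.086,plate_top=.03,tweezers=0,petri_dish=0,marker=0)
for n in ["scene","top"]:
    p=ctrl.snapshot(n);save(p,n+"0",s=1.5)
    print(n,"cam",np.round(-p["R"].T@p["t"],3))
    for k,z in zs.items():
        for m in ctrl.mark_of(p,k)[:3]: print(k,np.round(m["at"],1),round(m["confidence"],2),np.round(ray(p,m["at"],z),4))
print(ctrl.tip_extent)
E
```

```text
{'clock': np.float64(0.0), 'joint_pos': array([ 8.54340e+01,  2.05916e+01,  6.35000e-01, -1.93000e-02,
       -7.01362e+01, -1.65090e+01]), 'qvel': array([ 0.0321,  0.0097, -0.0765,  0.0393, -0.0445,  0.0027]), 'tau': array([ 1.00000e-04, -5.82714e+01,  2.93054e+01,  6.99720e+00,
        7.00000e-03, -1.00000e-04]), 'tool_pos': array([0.2426, 0.6297, 0.4037]), 'orientation': array([ 1.799059e+02, -9.000000e-03, -2.108160e+01]), 'force': array([-0.2666, -0.4803,  0.1343]), 'moment': array([ 0.0137, -0.0306,  0.0245]), 'opening': np.float64(0.0879)}
scene cam [ 0.019 -1.143  0.914]
specimen_mid [230.1 274.6] 0.66 [ 0.499  -0.2363  0.0125]
specimen_mid [269.4 286.1] 0.56 [ 0.4546 -0.3822  0.0125]
specimen_mid [246.  290.1] 0.48 [ 0.5056 -0.312   0.0125]
nest_floor [177.8 234.1] 0.82 [0.4933 0.0234 0.03  ]
knob_mid [154.7 251.2] 0.53 [0.5535 0.0205 0.099 ]
under_stylus [161.6 245.3] 0.78 [0.5635 0.0903 0.03  ]
probe [171.7 255.9] 0.25 [ 0.587  0.061 -0.   ]
index_knob [155.9 254.8] 0.65 [0.5689 0.0275 0.086 ]
plate_top [173.4 256.2] 0.67 [0.565  0.0125 0.03  ]
tweezers [215.  323.1] 0.44 [ 0.6616 -0.2307  0.    ]
tweezers [152.8 251.2] 0.3 [0.6237 0.1728 0.    ]
petri_dish [240.9 226.9] 0.89 [ 0.3688 -0.2025  0.    ]
marker [283.6 310.4] 0.51 [ 0.4905 -0.4418  0.    ]
top cam [ 0.387 -0.138  1.101]
specimen_mid [169.8 314. ] 0.66 [ 0.5826 -0.3067  0.0125]
specimen_mid [198.1 317. ] 0.58 [ 0.5009 -0.3127  0.0125]
specimen_mid [197.6 289.6] 0.42 [ 0.5033 -0.2349  0.0125]
nest_floor [197.6 194.7] 0.77 [0.5048 0.0318 0.03  ]
knob_mid [169.7 194.1] 0.45 [0.5712 0.0229 0.099 ]
under_stylus [181.4 177.8] 0.62 [0.5511 0.0795 0.03  ]
index_knob [174.  189.5] 0.75 [0.5621 0.0372 0.086 ]
plate_top [176.8 196.7] 0.84 [0.5635 0.0266 0.03  ]
tweezers [143.2 287.9] 0.38 [ 0.6646 -0.2347  0.    ]
petri_dish [244.9 281.2] 0.82 [ 0.3702 -0.2091  0.    ]
marker [197.8 358.3] 0.75 [ 0.5016 -0.4337  0.    ]
0.1781
```

View pics/scene0.png

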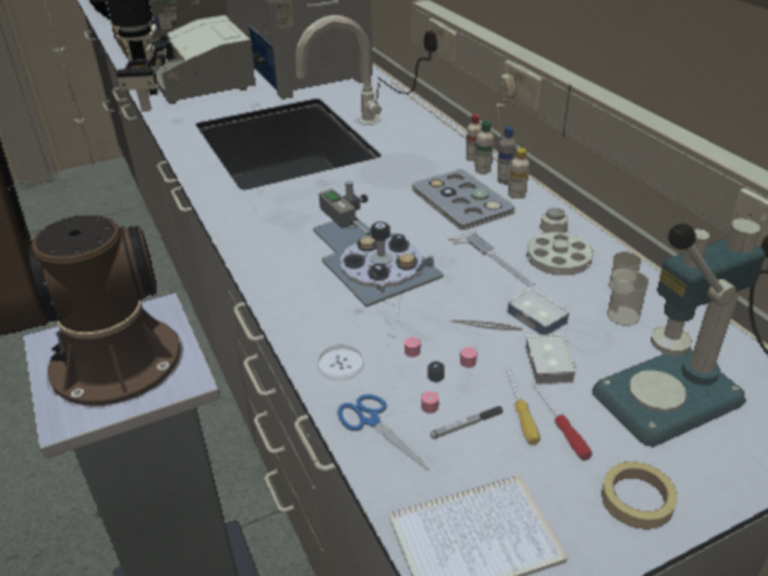

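View pics/top0.png

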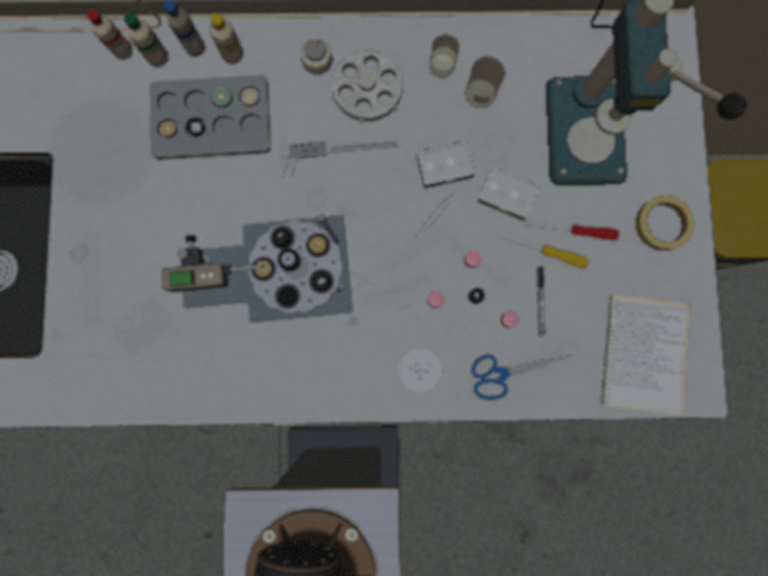

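The scene view shows the stage near (380,260), the black specimen at (436,371) among pink look-alikes. The top view shows the plate at (295,265), the gauge to its left, and the specimen at (477,295). I'll zoom in.

Run:
```python
from h import *
p=ctrl.snapshot("top");save(p,"topz",(100,130,350,260),3.2)
q=ctrl.snapshot("scene");save(q,"scz",(200,110,330,220),6)
for n,P in (("top",p),("scene",q)):
  for k in ["specimen_mid","knob_mid","nest_floor","plate_top","probe"]:
    for m in ctrl.trace(P,k)[:4]:
        r=m["region"]; ys,xs=np.nonzero(r); print(n,k,round(m["confidence"],2),np.round(m["extent"],1),len(ys),ys.mean().round(1),xs.mean().round(1),P["image"][r].mean(0).round())
def dark(P,box,th=60):
    im=P["image"][box[1]:box[3],box[0]:box[2]].max(2)
    w=np.clip((130-im.astype(float))/90,0,1);ys,xs=np.mgrid[box[1]:box[3],box[0]:box[2]]
    print(im)
    return (ys*w).sum()/w.sum(),(xs*w).sum()/w.sum()
print(dark(p,(309,189,326,206)));print(dark(q,(281,236,301,259)))
for P in(p,q): print(P["K"],[proj(P,(.501,-.312,z)).round(1) for z in(0,.0125,.025)])
```

```text
top specimen_mid 0.63 [310.6 166.3 319.6 177. ] 91 172.1 315.0 [143. 102. 112.]
top specimen_mid 0.62 [284.3 194.3 295.3 203.8] 89 199.3 290.5 [144. 104. 114.]
top specimen_mid 0.53 [312.2 193.3 325.  202.7] 91 196.5 317.2 [51. 52. 53.]
top specimen_mid 0.51 [333.7 208.8 346.3 218.5] 107 212.3 339.7 [139. 102. 111.]
top knob_mid 0.68 [186.3 163.1 199.4 178.3] 189 172.6 192.8 [64. 65. 69.]
top nest_floor 0.68 [168.3 145.6 228.7 210. ] 2932 177.5 197.2 [89. 90. 95.]
top plate_top 0.62 [166.5 145.2 226.4 207.5] 3065 177.8 197.0 [89. 91. 95.]
scene specimen_mid 0.69 [307.8 234.5 318.4 242.2] 107 238.7 312.4 [148. 106. 118.]
scene specimen_mid 0.61 [280.5 259.4 292.3 277.9] 166 268.1 286.8 [155. 116. 128.]
scene specimen_mid 0.5 [268.8 226.4 281.7 235.4] 138 231.6 275.1 [152. 114. 125.]
scene knob_mid 0.55 [247.1 147.3 260.  163.3] 129 154.6 253.9 [69. 72. 77.]
scene nest_floor 0.62 [224.3 148.1 280.2 191.2] 1651 172.7 253.7 [108. 112. 117.]
scene plate_top 0.94 [227.8 149.2 283.2 193. ] 1632 172.6 253.7 [108. 111. 117.]
[[131 132 134 132 133 134 135 134 132 135 134 132 133 131 131 130 13
[... 2916 characters left out ...]
9 189 188 188 187 186 185 185 184 184 185 186 187 187 186 188
  186 187]
 [187 187 188 188 188 187 188 187 187 188 186 186 186 186 187 186 187 186
  186 187]
 [187 187 187 188 188 188 187 188 188 188 187 187 186 186 185 187 186 187
  186 187]]
(np.float64(247.80360087960415), np.float64(290.226360637713))
[[385.22596969   0.         258.05007627]
 [  0.         385.22596969 192.7216267 ]
 [  0.           0.           1.        ]] [array([316.1, 198.5]), array([316.7, 198.1]), array([317.4, 197.6])]
[[490.65182814   0.         258.07957823]
 [  0.         490.65182814 190.00301581]
 [  0.           0.           1.        ]] [array([288.5, 250. ]), array([288.6, 246.5]), array([288.6, 243.1])]
```

View pics/topz.png

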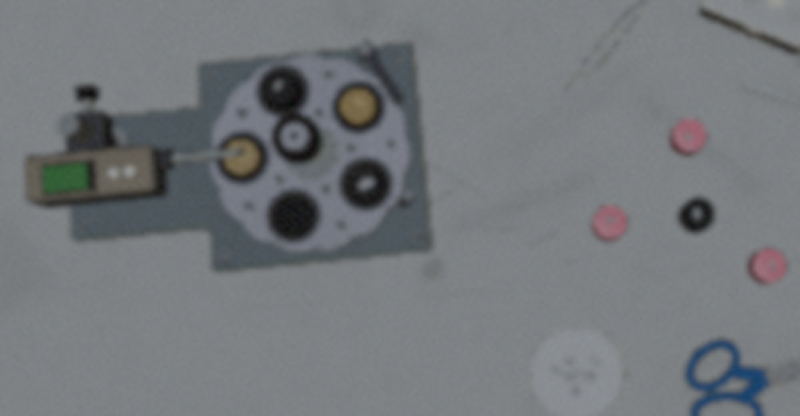

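View pics/scz.png

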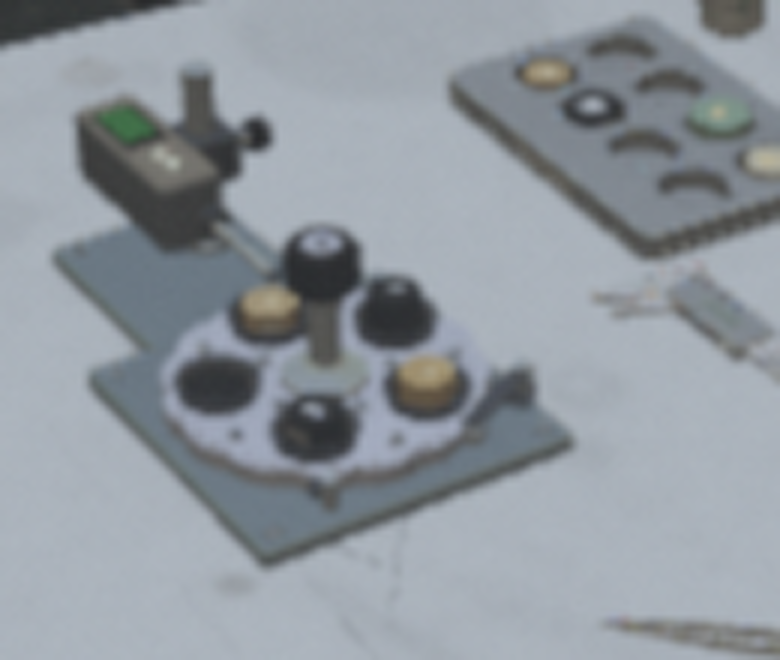

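```bash
cat > fit.py <<'E'
from h import *
from scipy.optimize import least_squares
def circ(c,r,z,n=48):
    a=np.linspace(0,2*np.pi,n,endpoint=False);return np.c_[c[0]+r*np.cos(a),c[1]+r*np.sin(a),np.full(n,z)]
def hullc(P,pts):
    u=np.array([proj(P,x) for x in pts]);h=cv2.convexHull((u).astype(np.float32));m=cv2.moments(h);return np.array([m["m10"],m["m01"]])/m["m00"], m["m00"]
def blob(P,c,half,thr):
    S=8;im=P["image"].max(2)[c[1]-half:c[1]+half+1,c[0]-half:c[0]+half+1]
    big=cv2.resize(im,None,fx=S,fy=S,interpolation=cv2.INTER_CUBIC)
    cs,_=cv2.findContours((big<thr).astype(np.uint8),cv2.RETR_EXTERNAL,cv2.CHAIN_APPROX_NONE)
    k=max(cs,key=cv2.contourArea);m=cv2.moments(cv2.convexHull(k))
    return np.array([(m["m10"]/m["m00"]+.5)/S-.5+c[0]-half,(m["m01"]/m["m00"]+.5)/S-.5+c[1]-half]),m["m00"]/S**2
E
python3 - <<'E'
from fit import *
p=ctrl.snapshot("top");q=ctrl.snapshot("scene")
bp=blob(p,(317,197),9,85);bq=blob(q,(290,247),11,125)
print(bp,bq)
def f(x,both=True): 
    pts=np.r_[circ(x,.015,0),circ(x,.015,.025)]
    return hullc(p,pts),hullc(q,pts)
for w in((1,1),(1,0),(0,1)):
    r=least_squares(lambda x:np.r_[w[0]*(f(x)[0][0]-bp[0]),w[1]*(f(x)[1][0]-bq[0])],[.5,-.31])
    print("spec",w,r.x.round(4),r.fun.round(2),f(r.x)[0][1],f(r.x)[1][1])
# plate disc & knob with traces
for n,P in(("top",p),("scene",q)):
    for k in ("plate_top","knob_mid"):
        m=ctrl.trace(P,k)
        if not m: continue
        r=m[0]["region"].astype(np.uint8);cs,_=cv2.findContours(r,cv2.RETR_EXTERNAL,cv2.CHAIN_APPROX_NONE)
        c=max(cs,key=cv2.contourArea);M=cv2.moments(cv2.convexHull(c));b=np.array([M["m10"],M["m01"]])/M["m00"]
        pts=lambda x:(np.r_[circ(x,.088,.03),circ(x,.088,.022)] if k=="plate_top" else np.r_[circ(x,.02,.086),circ(x,.02,.113)])
        s=least_squares(lambda x:hullc(P,pts(x))[0]-b,[.56,.02]);print(n,k,b.round(2),s.x.round(4),M["m00"],hullc(P,pts(s.x))[1])
# overlay
E
```

```text
(array([317.23455951, 196.85031878]), 89.7578125) (array([290.23197483, 247.45270101]), 132.1484375)
spec (1, 1) [ 0.5042 -0.3145] [ 0.42  0.05 -0.15 -0.71] 104.59606094215997 146.67899097688496
spec (1, 0) [ 0.5043 -0.3133] [-0.  0. -0. -0.] 104.51645948481746 146.45899260393344
spec (0, 1) [ 0.5032 -0.3171] [ 0.  0. -0.  0.] 104.75869041471742 147.19930919841863
top plate_top [197.23 177.58] [0.5625 0.0254] 2968.5 3056.836960783694
top knob_mid [192.88 172.62] [0.5631 0.0257] 184.0 215.81607719394378
scene plate_top [254.1  172.01] [0.5667 0.0315] 1624.5 1459.0972528613638
```

Run:
```python
from fit import *
def draw(P,n,ax,th,crop,s):
    im=cv2.cvtColor(P["image"],cv2.COLOR_RGB2BGR)[crop[1]:crop[3],crop[0]:crop[2]]
    im=cv2.resize(im,None,fx=s,fy=s,interpolation=cv2.INTER_CUBIC)
    def c(ct,r,z,col):
        u=np.array([(proj(P,x)-crop[:2]+.5)*s for x in circ(ct,r,z)]);cv2.polylines(im,[u.round().astype(np.int32)],True,col,1)
    c(ax,.088,.03,(0,255,0));c(ax,.0205,.1125,(0,0,255));c(ax,.0205,.086,(255,0,255))
    for k in range(5):
        a=np.radians(th+72*k);ct=np.array(ax)+.058*np.array([np.cos(a),np.sin(a)])
        c(ct,.0245,.039,(0,255,255) if k==0 else (255,255,0))
        if k==0:c(ct,.018,.034,(0,0,255))
    cv2.imwrite("pics/"+n+".png",im)
p=ctrl.snapshot("top");q=ctrl.snapshot("scene")
for P in(p,q):
    for k in("nest_floor","under_stylus","knob_mid","plate_top"):
        m=ctrl.mark_of(P,k)
        print(k,[ (np.round(x["at"],1),round(x["confidence"],2)) for x in m[:2]])
nf=np.array([.5055,.031]);ax=np.array([.563,.0255]);th=np.degrees(np.arctan2(*(nf-ax)[::-1]));print(th)
draw(p,"ov_t",ax,th,(160,138,235,215),8)
draw(q,"ov_s",ax,th,(215,135,295,205),8)
```

```text
nest_floor [(array([196.9, 193.8]), 0.92)]
under_stylus [(array([179.5, 174. ]), 0.62)]
knob_mid []
plate_top [(array([179.3, 194.9]), 0.66)]
nest_floor [(array([175.6, 233.4]), 0.8)]
under_stylus []
knob_mid [(array([153. , 250.1]), 0.44)]
plate_top [(array([170.3, 255.6]), 0.58)]
174.53615718676338
```

View pics/ov_t.png

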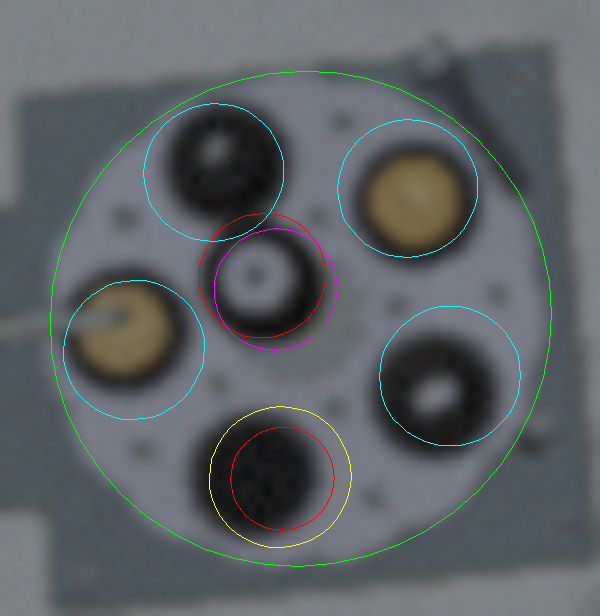

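View pics/ov_s.png

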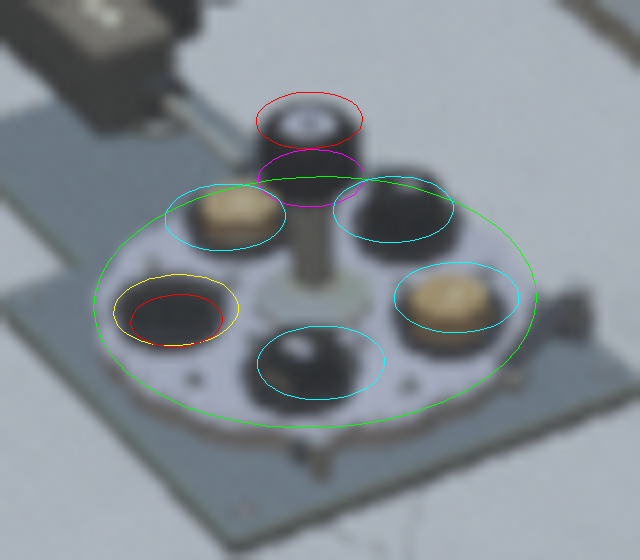

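Run:
```python
from fit import *
p=ctrl.snapshot("top");q=ctrl.snapshot("scene")
def enh(P,c,s,n):
    im=cv2.cvtColor(P["image"],cv2.COLOR_RGB2BGR)[c[1]:c[3],c[0]:c[2]].astype(float)
    im=255*np.clip(im/150,0,1)**.45
    im=cv2.resize(im.astype(np.uint8),None,fx=s,fy=s,interpolation=cv2.INTER_CUBIC);cv2.imwrite("pics/"+n+".png",im)
enh(p,(160,138,235,215),7,"en_t");enh(q,(215,135,295,205),8,"en_s")
```

```text
(no output)
```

View pics/en_t.png

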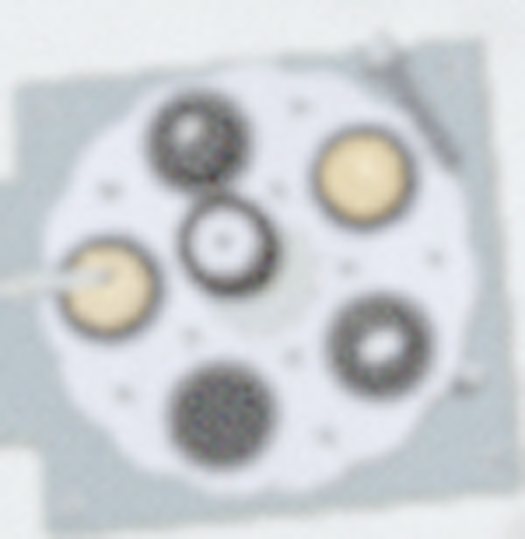

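View pics/en_s.png

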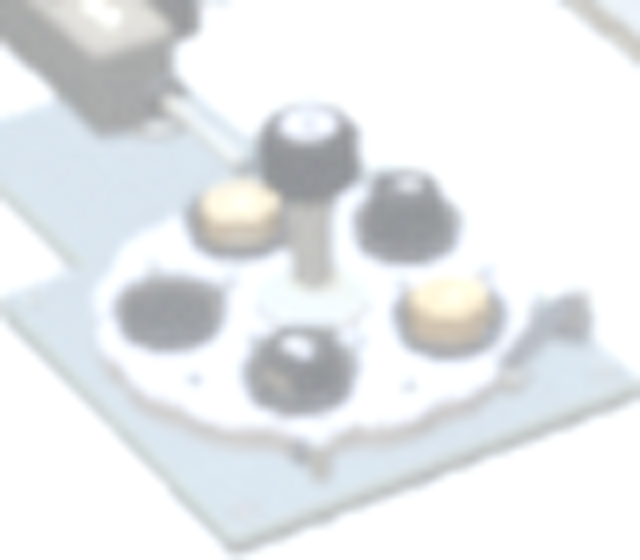

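Run:
```python
from fit import *
p=ctrl.snapshot("top");q=ctrl.snapshot("scene")
def sol(name,obs,r,z0,z1,x0):
    for w in((1,1),(1,0),(0,1)):
        fn=lambda x:np.concatenate([wi*(hullc(P,np.r_[circ(x,r,z0),circ(x,r,z1)])[0]-o) for P,o,wi in zip((p,q),obs,w)])
        s=least_squares(fn,x0);print(name,w,s.x.round(4),s.fun.round(2))
for th in(75,90,100):
  b=blob(p,(191,197),10,th);print(th,b)
for th in(90,110,130):
  b2=blob(q,(236,174),9,th);print(th,b2)
sol("nest",(blob(p,(191,197),10,90)[0],blob(q,(236,174),9,110)[0]),.0245,.03,.039,[.505,.03])
sol("knob",(np.array([192.4,172.5]),np.array([215+309/8-.5,135+152/8-.5])),.0205,.086,.1125,[.56,.02])
# plate disc: light purple region?
```

```text
75 (array([191.23778887, 196.98994223]), 185.03125)
90 (array([191.23931711, 196.97738553]), 206.3359375)
100 (array([191.25380581, 196.97318327]), 221.9140625)
90 (array([235.79239478, 173.68613412]), 90.0859375)
110 (array([235.82093568, 173.60844343]), 104.9609375)
130 (array([235.85861523, 173.47208709]), 121.25)
nest (1, 1) [0.5064 0.0399] [ 0.25 -0.09 -0.15 -0.71]
nest (1, 0) [0.5061 0.0406] [-0.  0. -0. -0.]
nest (0, 1) [0.5052 0.0361] [ 0.  0. -0. -0.]
knob (1, 1) [0.5631 0.0263] [ 0.28  0.14  0.04 -0.53]
knob (1, 0) [0.5635 0.027 ] [ 0. -0.  0. -0.]
knob (0, 1) [0.5617 0.0236] [ 0.  0.  0. -0.]
```

```bash
cat > plan.py <<'E'
import numpy as np, json, os
from scipy.spatial.transform import Rotation as Ro
F="cmd.json"
def get():
    if not os.path.exists(F):
        return np.array([.243,.63,.405]),Ro.from_euler("xyz",[180,0,-21.081],degrees=True)
    d=json.load(open(F));return np.array(d["p"]),Ro.from_quat(d["q"])
def row(p,R):
    p0,R0=get();s=R0.inv().apply(np.array(p)-p0).round(4);v=(R0.inv()*R).as_rotvec().round(4)
    return np.r_[s,v]
def commit(r):
    p0,R0=get();p=p0+R0.apply(r[:3]);R=R0*Ro.from_rotvec(r[3:]);json.dump(dict(p=list(p),q=list(R.as_quat())),open(F,"w"))
def n(r,v=.05):
    p=int(np.ceil(np.linalg.norm(r[:3])/.05));a=int(np.ceil(np.linalg.norm(r[3:])/.1499));return p,a
def down(yaw,tilt=0): return Ro.from_euler("xyz",[180,0,yaw],degrees=True)*Ro.from_rotvec([0,np.radians(tilt),0])
E
python3 - <<'E'
from plan import *
R=down(-13,15)
inw=np.array([np.cos(np.radians(-13)),np.sin(np.radians(-13)),0])
sp=np.array([.504,-.315,0])
T=sp-inw*.0451+[0,0,.186]
print(T,get()[1].as_matrix().round(2))
for P in([.48,.25,.41],T+[0,0,.15],T):
    r=row(P,R);print(r,n(r))
E
```

```text
[ 0.46005591 -0.30485471  0.186     ] [[ 0.93 -0.36 -0.  ]
 [-0.36 -0.93 -0.  ]
 [ 0.    0.   -1.  ]]
[ 0.3578  0.2693 -0.005   0.0185  0.2614 -0.1402] (9, 2)
[ 0.5388  0.7942  0.069   0.0185  0.2614 -0.1402] (20, 2)
[ 0.5388  0.7942  0.219   0.0185  0.2614 -0.1402] (20, 2)
```

Request:
carry_out:
  moves: "0.056 0.3578 0.2693 -0.005 0.0185 0.2614 -0.1402;0.056 0.3578 0.2693 -0.005 0.0185 0.2614 -0.1402;0.056 0.3578 0.2693 -0.005 0.0185 0.2614 -0.1402;0.056 0.3578 0.2693 -0.005 0.0185 0.2614 -0.1402;0.056 0.3578 0.2693 -0.005 0.0185 0.2614 -0.1402;0.056 0.3578 0.2693 -0.005 0.0185 0.2614 -0.1402;0.056 0.3578 0.2693 -0.005 0.0185 0.2614 -0.1402;0.056 0.3578 0.2693 -0.005 0.0185 0.2614 -0.1402;0.056 0.5388 0.7942 0.069 0.0185 0.2614 -0.1402;0.056 0.5388 0.7942 0.069 0.0185 0.2614 -0.1402;0.056 0.5388 0.7942 0.069 0.0185 0.2614 -0.1402;0.056 0.5388 0.7942 0.069 0.0185 0.2614 -0.1402;0.056 0.5388 0.7942 0.069 0.0185 0.2614 -0.1402;0.056 0.5388 0.7942 0.069 0.0185 0.2614 -0.1402;0.056 0.5388 0.7942 0.069 0.0185 0.2614 -0.1402;0.056 0.5388 0.7942 0.069 0.0185 0.2614 -0.1402;0.056 0.5388 0.7942 0.069 0.0185 0.2614 -0.1402;0.056 0.5388 0.7942 0.069 0.0185 0.2614 -0.1402;0.056 0.5388 0.7942 0.069 0.0185 0.2614 -0.1402;0.056 0.5388 0.7942 0.069 0.0185 0.2614 -0.1402"

```text
clock: 4.7
tool_pos: [0.4596, -0.3072, 0.3359]
orientation: [180.0, -15.1, -13.0]
force: [1.0, 0.3, 0.8]
opening: 0.056
```

Run:
```python
from plan import *
from h import *
commit(np.array([.5388,.7942,.069,.0185,.2614,-.1402]))
q=ctrl.snapshot("scene");save(q,"s1",(200,120,360,300),4)
o=ctrl.get_obs();print(o["clock"],o["tool_pos"],o["orientation"],o["joint_pos"],get()[0])
r=row([.46,-.3049,.187],get()[1]);print(r)
r=row([.46,-.3049,.215],get()[1]);print(r)
```

```text
4.75 [ 0.45953717 -0.31249464  0.33452138] [179.91886779 -14.9838299  -13.11653772] [-14.09218782   8.63711269 -26.2534857   -0.26551467 -40.12661501
  91.14549701] [ 0.46007592 -0.30484604  0.336     ]
[-3.860e-02  1.000e-04  1.439e-01  0.000e+00  0.000e+00  0.000e+00]
[-3.140e-02  1.000e-04  1.169e-01  0.000e+00  0.000e+00  0.000e+00]
```

View pics/s1.png

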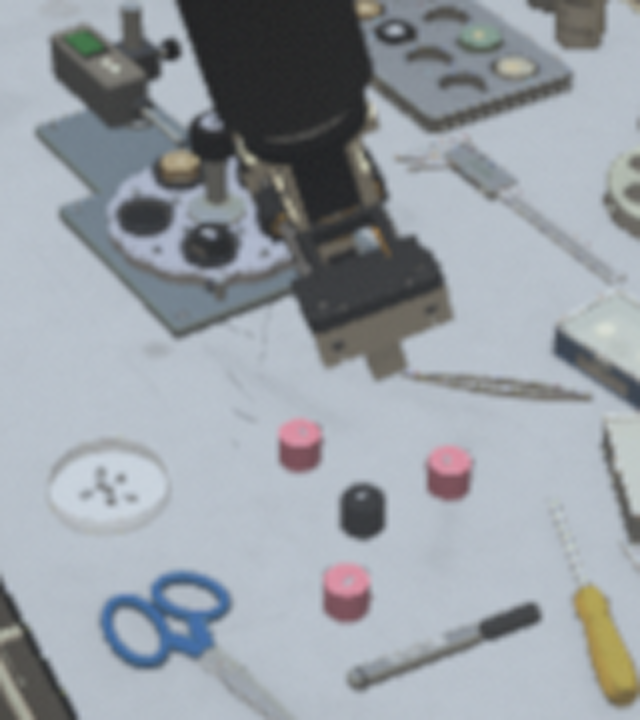

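Request:
carry_out:
  moves: "0.056 0 0 0 0 0 0;0.056 -0.0314 0.0001 0.1169 0 0 0;0.056 -0.0314 0.0001 0.1169 0 0 0;0.056 -0.0314 0.0001 0.1169 0 0 0;0.056 -0.0314 0.0001 0.1169 0 0 0;0.056 -0.0314 0.0001 0.1169 0 0 0;0.056 -0.0314 0.0001 0.1169 0 0 0"

```text
clock: 5.45
tool_pos: [0.4609, -0.3048, 0.2167]
orientation: [180.0, -15.2, -12.9]
force: [0.5, 0.7, 0.5]
opening: 0.0561
```

Run:
```python
from plan import *
from h import *
commit(np.array([-.0314,.0001,.1169,0,0,0]))
q=ctrl.snapshot("top");save(q,"s2",(240,130,380,260),5)
q=ctrl.snapshot("scene");save(q,"s2b",(220,180,340,290),6)
o=ctrl.get_obs();print(o["clock"],o["tool_pos"],o["orientation"],o["qvel"].round(2),get()[0])
```

```text
5.55 [ 0.46059013 -0.30493757  0.21659165] [179.99277941 -15.20068878 -12.95439538] [-0.18  0.21 -0.22 -0.14  0.29  0.04] [ 0.45998679 -0.30492323  0.21495635]
```

View pics/s2.png

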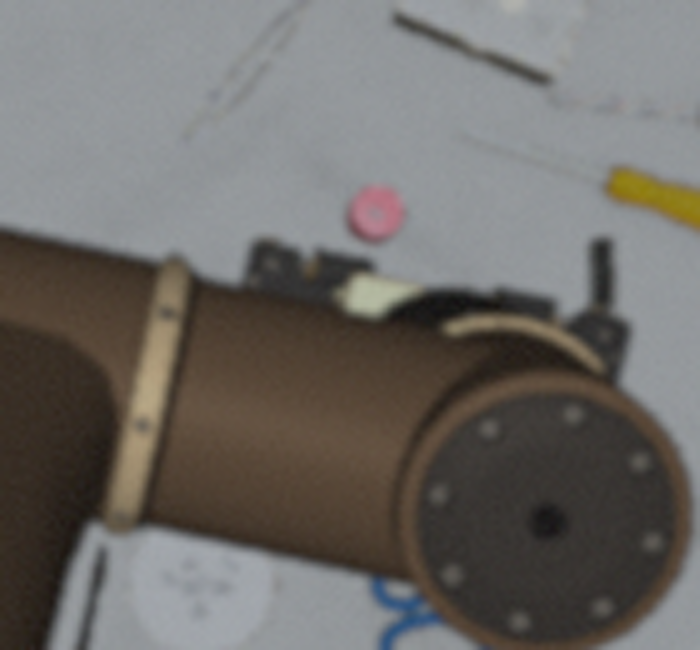

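View pics/s2b.png

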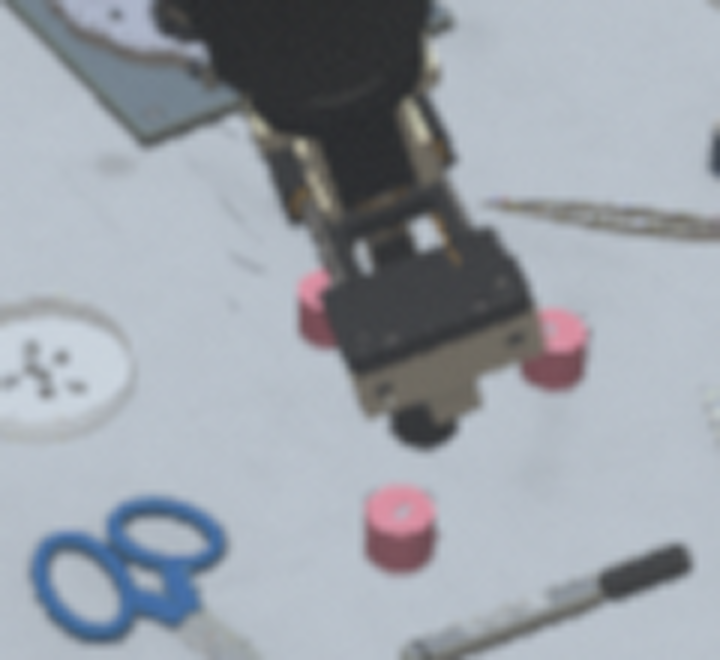

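Request:
carry_out:
  moves: "0.056 -0.0075 0 0.028 0 0 0;0.056 -0.0075 0 0.028 0 0 0;0.056 -0.0075 0 0.028 0 0 0;0.056 -0.0075 0 0.028 0 0 0;0.056 -0.0075 0 0.028 0 0 0;0.056 -0.0075 0 0.028 0 0 0"

```text
clock: 6.15
tool_pos: [0.4601, -0.3051, 0.1865]
orientation: [180.0, -15.1, -13.0]
force: [0.8, -0.6, -1.0]
opening: 0.0561
```

Height is right and there is no contact force. Closing.

Request:
carry_out:
  moves: "0.02 0 0 0 0 0 0;0.02 0 0 0 0 0 0;0.02 0 0 0 0 0 0;0.02 0 0 0 0 0 0;0.02 0 0 0 0 0 0;0.02 0 0 0 0 0 0;0.02 0 0 0 0 0 0;0.02 0 0 0 0 0 0"

```text
clock: 6.95
tool_pos: [0.4598, -0.3051, 0.1856]
orientation: [-180.0, -15.0, -13.0]
force: [-0.5, -1.2, 0.3]
opening: 0.0285
```

Run:
```python
from plan import *
from h import *
commit(np.array([-.0075,0,.028,0,0,0]))
q=ctrl.snapshot("scene");save(q,"s3b",(240,180,340,280),6)
o=ctrl.get_obs();print(o["clock"],o["tool_pos"],o["orientation"],o["opening"],o["force"],get()[0])
print(row(get()[0]+[0,0,.1],get()[1]))
```

```text
7.0 [ 0.45980807 -0.30507278  0.18561937] [-179.99971191  -14.99816337  -12.99300886] 0.0285566415584766 [-0.35004959  0.24516249  1.32512783] [ 0.45999056 -0.30492293  0.18596928]
[ 0.0259 -0.     -0.0966  0.      0.      0.    ]
```

View pics/s3b.png

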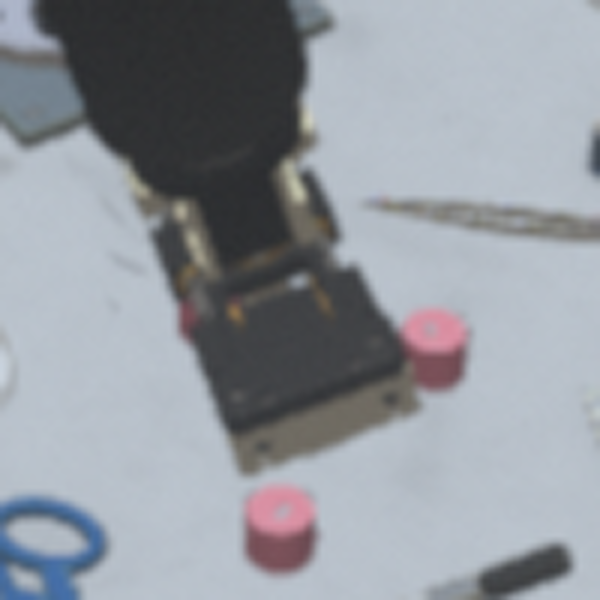

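Request:
carry_out:
  moves: "0.02 0.0078 0 -0.029 0 0 0;0.02 0.0155 0 -0.058 0 0 0;0.02 0.0259 0 -0.0966 0 0 0;0.02 0.0259 0 -0.0966 0 0 0;0.02 0.0259 0 -0.0966 0 0 0"

```text
clock: 7.5
tool_pos: [0.4599, -0.305, 0.2867]
orientation: [-180.0, -15.1, -13.0]
force: [0.3, 0.5, -1.0]
opening: 0.0287
```

Run:
```python
from plan import *
from h import *
commit(np.array([.0259,0,-.0966,0,0,0]))
q=ctrl.snapshot("scene");save(q,"s4b",(230,150,340,270),6)
o=ctrl.get_obs();print(o["clock"],o["tool_pos"],o["orientation"],o["opening"],o["force"],get()[0])
P,R=get();inw=np.array([np.cos(np.radians(-13)),np.sin(np.radians(-13)),0])
# predicted specimen centre
c=np.array(o["tool_pos"])+inw*.0451;c[2]=o["tool_pos"][2]-.1856+.0125
for z in(-.0125,0,.0125):print(proj(q,c+[0,0,z]))
```

```text
7.55 [ 0.45943721 -0.30490337  0.28544917] [-179.97634821  -15.0053324   -13.01751805] 0.02832758067660602 [ 0.36917824  0.30285651 -0.55683707] [ 0.46000109 -0.30492939  0.28598113]
[290.5377852  221.87961308]
[290.63129387 218.11881027]
[290.72592933 214.31268894]
```

View pics/s4b.png

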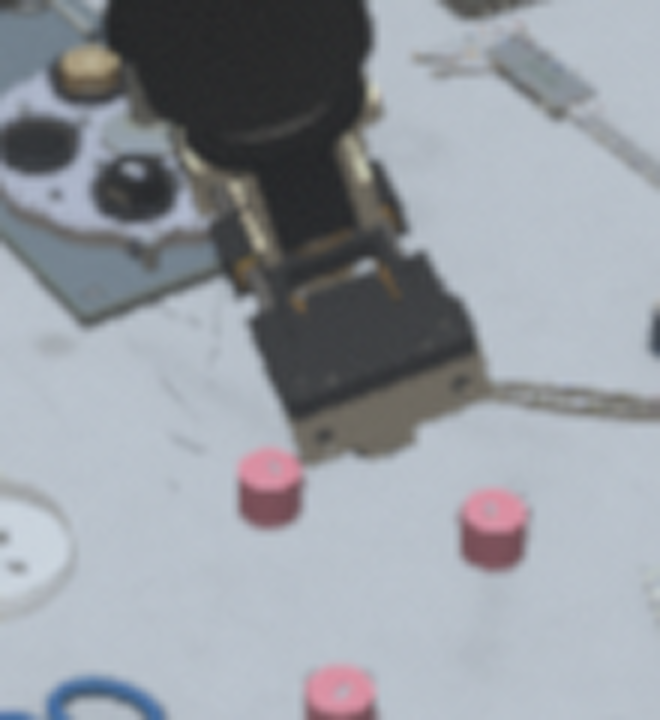

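Run:
```python
from plan import *
i=np.array([np.cos(np.radians(-83)),np.sin(np.radians(-83)),0])
r=row(np.array([.5,-.12,.14+.1731])-i*.0451,down(-83,15));print(r,n(r));json.dump(list(r),open("r.json","w"))
```

```text
[-0.0104 -0.2316 -0.0309 -0.3163 -0.      1.1801] (5, 9)
```

Request:
carry_out:
  moves: "0.02 -0.0104 -0.2316 -0.0309 -0.3163 0 1.1801;0.02 -0.0104 -0.2316 -0.0309 -0.3163 0 1.1801;0.02 -0.0104 -0.2316 -0.0309 -0.3163 0 1.1801;0.02 -0.0104 -0.2316 -0.0309 -0.3163 0 1.1801;0.02 -0.0104 -0.2316 -0.0309 -0.3163 0 1.1801;0.02 -0.0104 -0.2316 -0.0309 -0.3163 0 1.1801;0.02 -0.0104 -0.2316 -0.0309 -0.3163 0 1.1801;0.02 -0.0104 -0.2316 -0.0309 -0.3163 0 1.1801;0.02 -0.0104 -0.2316 -0.0309 -0.3163 0 1.1801;0.02 -0.0104 -0.2316 -0.0309 -0.3163 0 1.1801;0.02 -0.0104 -0.2316 -0.0309 -0.3163 0 1.1801;0.02 -0.0104 -0.2316 -0.0309 -0.3163 0 1.1801;0.02 -0.0104 -0.2316 -0.0309 -0.3163 0 1.1801"

```text
clock: 8.85
tool_pos: [0.4941, -0.0754, 0.3117]
orientation: [179.9, -15.0, -82.9]
force: [-0.6, 0.0, -0.2]
opening: 0.0285
```

Run:
```python
from plan import *
from h import *
commit(np.array(json.load(open("r.json"))))
q=ctrl.snapshot("scene");save(q,"s5b",(200,100,330,220),6)
np.save("s5.npy",q["image"])
t=ctrl.snapshot("top");save(t,"s5t",(190,120,330,260),5)
o=ctrl.get_obs();print(o["clock"],o["tool_pos"],o["orientation"],o["joint_pos"].round(1),o["opening"],get()[0])
i=np.array([np.cos(np.radians(-83)),np.sin(np.radians(-83)),0])
c=np.array(o["tool_pos"])+i*.0451;c[2]=o["tool_pos"][2]-.1731
for z in(-.0125,0,.0125):print(proj(q,c+[0,0,z]), (proj(q,c+[0,0,z])-[200,100]+.5)*6)
```

```text
8.95 [ 0.49407352 -0.07547163  0.31222395] [179.92816888 -15.00556283 -82.89989121] [ 18.9   8.2 -37.8  19.6 -48.9 -25.4] 0.028752159128338485 [ 0.4945242  -0.07520822  0.3131449 ]
[255.36615536 175.11634601] [335.19693213 453.69807603]
[255.25961518 171.44097987] [334.55769106 431.64587921]
[255.15190793 167.72535269] [333.91144755 409.35211612]
```

View pics/s5b.png

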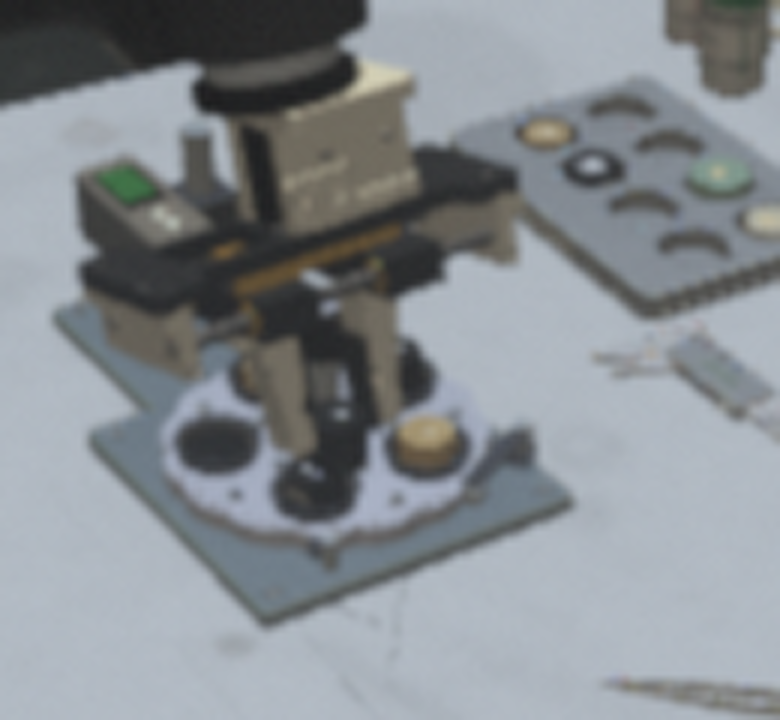

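View pics/s5t.png

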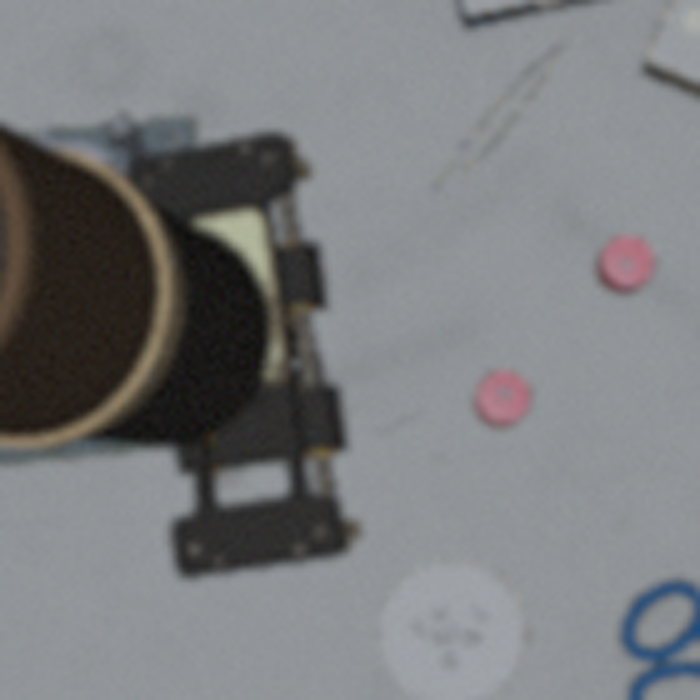

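Run:
```python
from plan import *
import cv2
im=np.load("s5.npy")[155:190,235:280].astype(float)
e=255*np.clip(im/160,0,1)**.5
cv2.imwrite("pics/s5e.png",cv2.resize(e[:,:,::-1].astype(np.uint8),None,fx=16,fy=16,interpolation=cv2.INTER_CUBIC))
```

```text
(no output)
```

View pics/s5e.png

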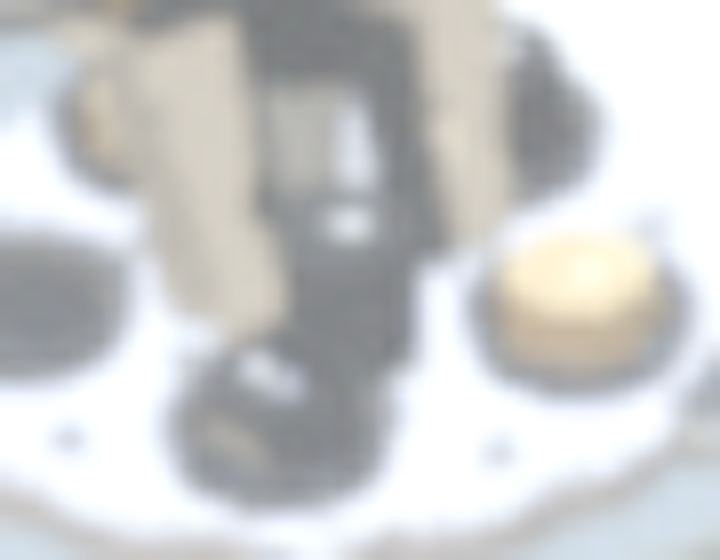

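Run:
```python
from plan import *
i=np.array([np.cos(np.radians(-13)),np.sin(np.radians(-13)),0])
b=np.array([.5062,.0385,0])-i*.0451
r=row(b+[0,0,.3131],down(-13,15));print(r,n(r))
r=row(b+[0,0,.242],down(-13,15));print(r,n(r));json.dump(list(r),open("r.json","w"))
```

```text
[-0.1226  0.0169 -0.0328  0.3163 -0.     -1.1801] (3, 9)
[-0.141   0.0169  0.0359  0.3163 -0.     -1.1801] (3, 9)
```

Request:
carry_out:
  moves: "0.02 -0.1226 0.0169 -0.0328 0.3163 0 -1.1801;0.02 -0.1226 0.0169 -0.0328 0.3163 0 -1.1801;0.02 -0.1226 0.0169 -0.0328 0.3163 0 -1.1801;0.02 -0.1226 0.0169 -0.0328 0.3163 0 -1.1801;0.02 -0.1226 0.0169 -0.0328 0.3163 0 -1.1801;0.02 -0.1226 0.0169 -0.0328 0.3163 0 -1.1801;0.02 -0.1226 0.0169 -0.0328 0.3163 0 -1.1801;0.02 -0.1226 0.0169 -0.0328 0.3163 0 -1.1801;0.02 -0.1226 0.0169 -0.0328 0.3163 0 -1.1801;0.02 -0.1226 0.0169 -0.0328 0.3163 0 -1.1801;0.02 -0.141 0.0169 0.0359 0.3163 0 -1.1801;0.02 -0.141 0.0169 0.0359 0.3163 0 -1.1801;0.02 -0.141 0.0169 0.0359 0.3163 0 -1.1801;0.02 -0.141 0.0169 0.0359 0.3163 0 -1.1801;0.02 -0.141 0.0169 0.0359 0.3163 0 -1.1801"

```text
clock: 10.45
tool_pos: [0.4629, 0.049, 0.243]
orientation: [-179.9, -15.1, -13.1]
force: [0.1, 0.0, -0.6]
opening: 0.0282
```

Run:
```python
from plan import *
from h import *
commit(np.array(json.load(open("r.json"))))
q=ctrl.snapshot("scene");save(q,"s6b",(200,110,300,210),7)
t=ctrl.snapshot("top");save(t,"s6t",(140,110,280,230),5)
o=ctrl.get_obs();print(o["clock"],o["tool_pos"],o["orientation"],o["joint_pos"].round(1),o["force"].round(1),get()[0])
```

```text
10.55 [0.4628248  0.04908939 0.24308611] [-179.88037766  -15.12951268  -13.04684076] [ 31.5   7.  -54.5  31.6 -20.2  16.5] [ 0.6  0.3 -1.3] [0.4622896  0.04868992 0.24197187]
```

View pics/s6b.png

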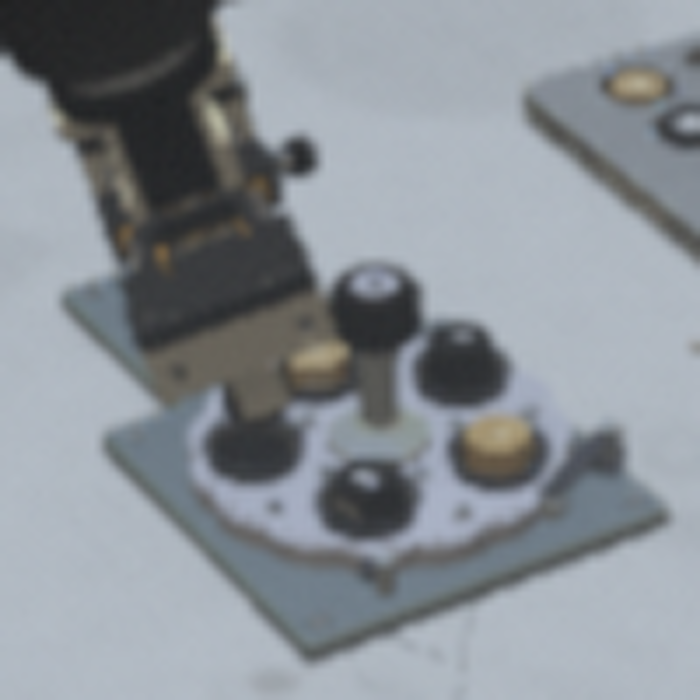

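View pics/s6t.png

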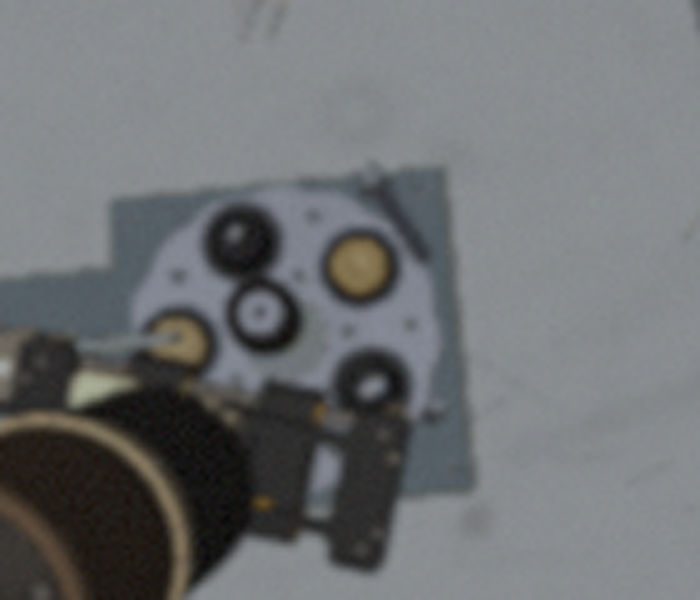

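Request:
carry_out:
  moves: "0.02 -0.0022 0 0.0082 0 0 0;0.02 -0.0044 0 0.0164 0 0 0;0.02 -0.0044 0 0.0164 0 0 0;0.02 -0.0044 0 0.0164 0 0 0;0.02 -0.0044 0 0.0164 0 0 0"

```text
clock: 11.05
tool_pos: [0.4625, 0.0487, 0.2255]
orientation: [-179.9, -15.1, -13.0]
force: [0.1, -0.1, -0.3]
opening: 0.0289
```

Request:
carry_out:
  moves: "0.02 -0.001 0 0.0038 0 0 0;0.02 -0.001 0 0.0038 0 0 0;0.02 -0.001 0 0.0038 0 0 0"

```text
clock: 11.35
tool_pos: [0.4625, 0.0485, 0.2214]
orientation: [-180.0, -15.0, -13.0]
force: [-0.4, -0.0, -0.2]
opening: 0.0281
```

Request:
carry_out:
  moves: "0.02 -0.0008 0 0.0028 0 0 0;0.02 -0.0013 0 0.0048 0 0 0;0.02 -0.0013 0 0.0048 0 0 0;0.02 -0.0013 0 0.0048 0 0 0"

```text
clock: 11.75
tool_pos: [0.464, 0.0485, 0.2178]
orientation: [180.0, -14.8, -13.0]
force: [-0.2, -0.2, -0.9]
opening: 0.0283
```

Run:
```python
from plan import *
from h import *
for r in([-.0044,0,.0164],[-.001,0,.0038],[-.0013,0,.0048]): commit(np.array(r+[0,0,0]))
q=ctrl.snapshot("scene");save(q,"s7b",(210,120,290,200),8)
o=ctrl.get_obs();print(o["clock"],o["tool_pos"],o["orientation"],o["qvel"].round(2),o["force"].round(1),o["moment"].round(2),get()[0])
```

```text
11.8 [0.46403321 0.04852268 0.21788148] [179.99210998 -14.77023472 -12.9969627 ] [ 0.01 -0.03 -0.05  0.08  0.1  -0.1 ] [0.  0.  0.9] [ 0.15  0.87 -0.01] [0.4622896  0.04869096 0.21608964]
```

View pics/s7b.png

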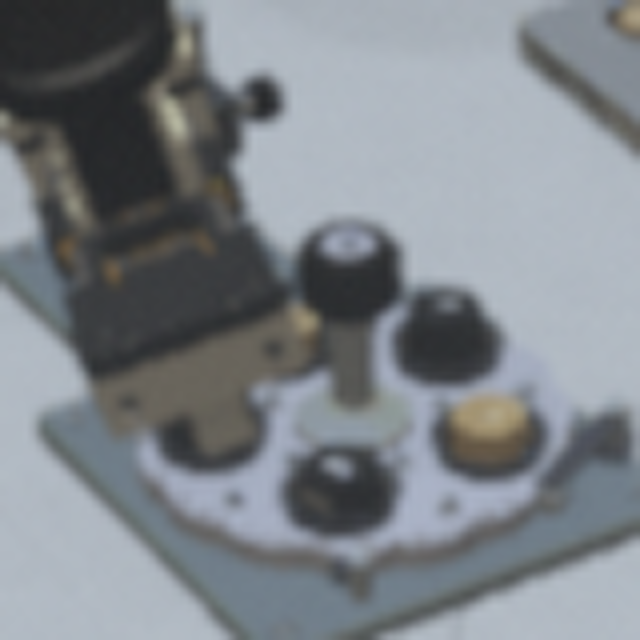

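Request:
carry_out:
  moves: "0.02 0 0 0 0 0 0;0.02 0 0 0 0 0 0;0.02 0 0 0 0 0 0"

```text
clock: 12.1
tool_pos: [0.464, 0.0485, 0.2179]
orientation: [180.0, -14.8, -13.0]
force: [-0.1, 0.4, -0.9]
opening: 0.0283
```

Run:
```python
from plan import *
from h import *
o=ctrl.get_obs();print(o["clock"],o["tool_pos"],o["orientation"],o["force"].round(1),o["moment"].round(2),o["tau"].round(1),get()[0])
```

```text
12.1 [0.4639956  0.04853156 0.21792497] [179.99848966 -14.77539583 -12.99635916] [-0.1  0.4 -0.9] [ 0.26  0.85 -0.03] [  0.  -30.9  17.2   2.3   0.2  -0. ] [0.4622896  0.04869096 0.21608964]
```

Run:
```python
from h import *
o=ctrl.get_obs();print(o["joint_pos"].round(2))
```

```text
[ 28.23   9.55 -58.22  41.75 -14.62   8.91]
```

Joint 3 is at its range limit, with the specimen already inside the bore about 2 mm above the floor. Letting go here is harmless, so I'm opening slightly.

Request:
carry_out:
  moves: "0.032 0 0 0 0 0 0;0.036 0 0 0 0 0 0;0.042 0 0 0 0 0 0;0.046 0 0 0 0 0 0;0.046 0 0 0 0 0 0"

```text
clock: 12.6
tool_pos: [0.4641, 0.0486, 0.2179]
orientation: [180.0, -14.8, -13.0]
force: [-0.8, -0.9, 0.1]
opening: 0.0456
```

Run:
```python
from plan import *
from h import *
o=ctrl.get_obs();print(o["clock"],o["tool_pos"],o["opening"])
print(row(get()[0]+[0,0,.09],get()[1]))
print(row(get()[0]+[0,0,.09],down(-13)), row(np.array([.5635,.0260,.32]),down(-13)))
```

```text
12.6 [0.46405576 0.04856407 0.21794941] 0.045611753520944966
[ 0.0233 -0.     -0.0869  0.      0.      0.    ]
[ 0.0233 -0.     -0.0869 -0.     -0.2618 -0.    ] [ 0.1271 -0.0007 -0.0735 -0.     -0.2618 -0.    ]
```

Request:
carry_out:
  moves: "0.046 0.0026 0 -0.0097 0 0 0;0.046 0.0065 0 -0.0242 0 0 0;0.046 0.013 0 -0.0483 0 0 0;0.046 0.0233 0 -0.0869 0 0 0;0.046 0.0233 0 -0.0869 0 0 0;0.046 0.0233 0 -0.0869 0 0 0"

```text
clock: 13.2
tool_pos: [0.4646, 0.0488, 0.3089]
orientation: [-179.9, -14.9, -13.0]
force: [0.2, 0.1, -0.9]
opening: 0.0461
```

Run:
```python
from plan import *
from h import *
commit(np.array([.0233,0,-.0869,0,0,0]))
q=ctrl.snapshot("scene");save(q,"s8b",(210,120,290,200),8)
o=ctrl.get_obs();print(o["clock"],o["tool_pos"],o["orientation"],o["joint_pos"].round(1),get()[0])
```

```text
13.25 [0.46414006 0.04839455 0.30778504] [-179.97163067  -14.79025435  -13.01221287] [ 33.8   1.7 -45.9  19.6 -33.7  27.7] [0.46229976 0.048685   0.30605908]
```

View pics/s8b.png

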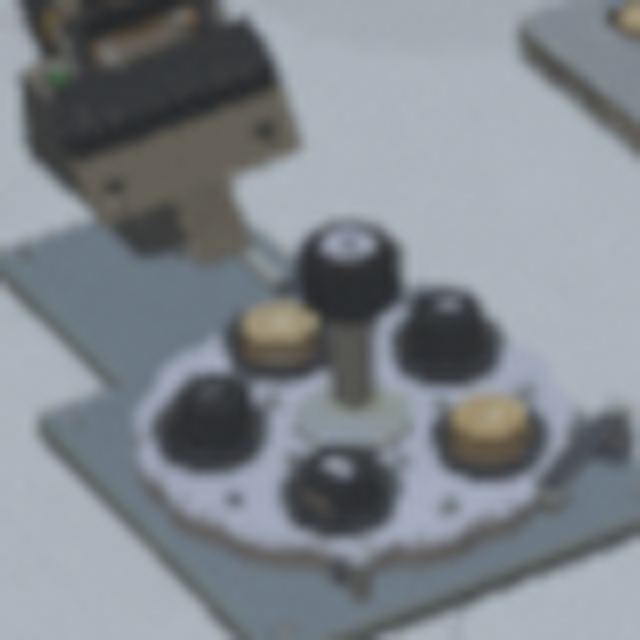

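Run:
```python
from plan import *
from h import *
R=Ro.from_euler("xyz",[180,-14.78,-13.0],degrees=True)
json.dump(dict(p=[.4641,.0486,.3075],q=list(R.as_quat())),open("cmd.json","w"))
t=ctrl.snapshot("top");save(t,"s8t",(160,138,235,215),8)
q=ctrl.snapshot("scene")
im=q["image"][155:190,215:260].astype(float);e=255*np.clip(im/160,0,1)**.5
cv2.imwrite("pics/s8e.png",cv2.resize(e[:,:,::-1].astype(np.uint8),None,fx=14,fy=14,interpolation=cv2.INTER_CUBIC))
# predicted
for z,r in((.03,0),(.055,0)):
    u=proj(q,[.508,.0385,z]);print(z,(u-[215,155]+.5)*14)
K=np.array([.563,.0262])
for yaw in(-13,):
  print(row([*K,.32],down(yaw)),n(row([*K,.32],down(yaw))))
print(down(-13).as_matrix().round(2))
```

```text
0.03 [306.60226286 274.39440707]
0.055 [301.36890247 182.59957085]
[ 0.1012 -0.0004  0.0138 -0.     -0.258  -0.    ] (3, 2)
[[ 0.97 -0.22 -0.  ]
 [-0.22 -0.97 -0.  ]
 [ 0.    0.   -1.  ]]
```

View pics/s8e.png

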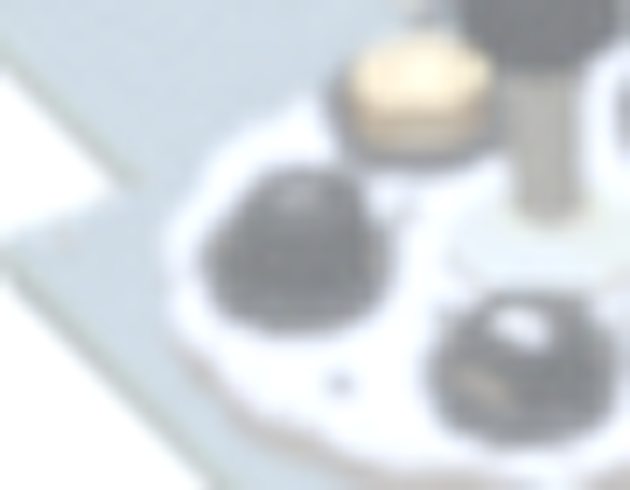

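View pics/s8t.png

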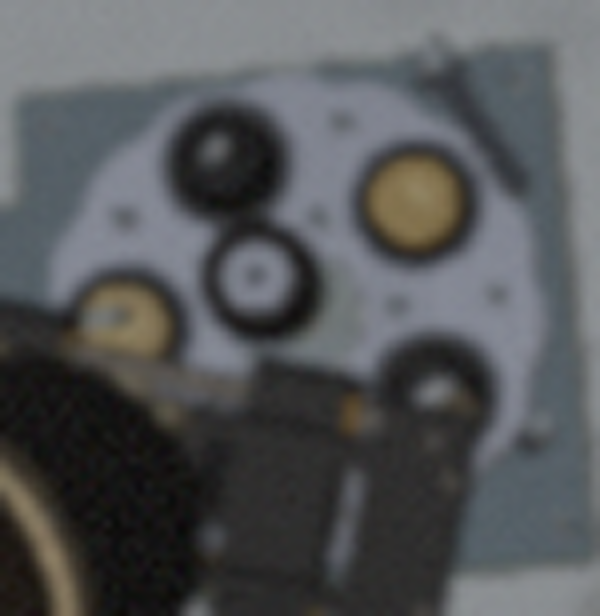

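Request:
carry_out:
  moves: "0.06 0 0 -0.02 0 -0.1 0;0.06 0.1012 -0.0004 0.0138 0 -0.258 0;0.06 0.1012 -0.0004 0.0138 0 -0.258 0;0.06 0.1012 -0.0004 0.0138 0 -0.258 0;0.06 0.1012 -0.0004 0.0138 0 -0.258 0;0.06 0.1012 -0.0004 0.0138 0 -0.258 0;0.06 0.1012 -0.0004 0.0138 0 -0.258 0"

```text
clock: 14.05
tool_pos: [0.5621, 0.0259, 0.3199]
orientation: [179.9, 0.1, -13.0]
force: [-0.4, -1.0, 0.4]
opening: 0.06
```

Run:
```python
from plan import *
from h import *
commit(np.array([.1012,-.0004,.0138,0,-.258,0]))
q=ctrl.snapshot("scene");save(q,"s9b",(200,90,310,200),6)
o=ctrl.get_obs();print(o["clock"],o["tool_pos"],o["orientation"],o["joint_pos"].round(1),get()[0],get()[1].as_euler("xyz",degrees=True))
```

```text
14.1 [0.56218109 0.02614136 0.32031157] [ 1.79977705e+02  2.56123032e-02 -1.29599318e+01] [ 22.6  14.1 -20.3   0.  -55.6  54.4] [0.56296386 0.026186   0.31997356] [ 1.80000000e+02  2.31111438e-03 -1.30000000e+01]
```

View pics/s9b.png

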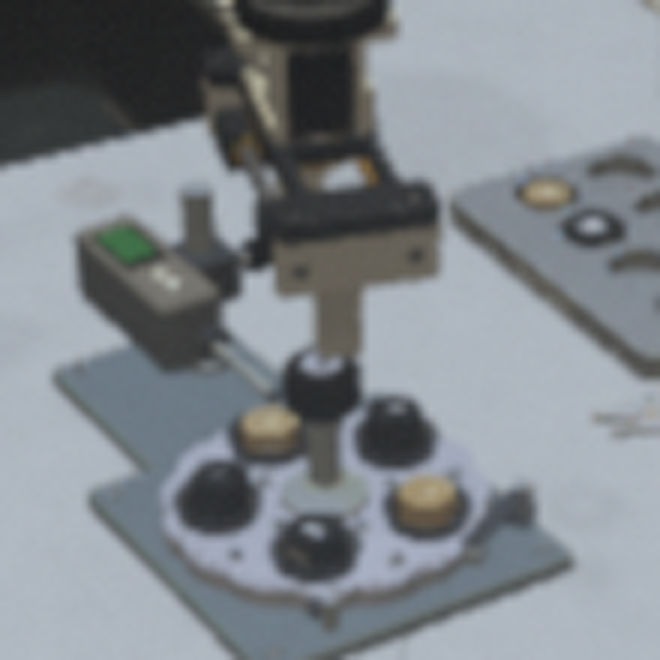

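Request:
carry_out:
  moves: "0.06 0 0 0.03 0 0 0;0.06 0 0 0.062 0 0 0;0.06 0 0 0.062 0 0 0;0.06 0 0 0.062 0 0 0;0.06 0 0 0.062 0 0 0"

```text
clock: 14.6
tool_pos: [0.5637, 0.0265, 0.2603]
orientation: [-179.9, -0.1, -12.9]
force: [1.0, -0.2, 0.2]
opening: 0.0598
```

Run:
```python
from plan import *
from h import *
commit(np.array([0,0,.062,0,0,0]))
q=ctrl.snapshot("scene");save(q,"s10b",(200,90,310,200),6)
o=ctrl.get_obs();print(o["clock"],o["tool_pos"],o["orientation"],o["joint_pos"].round(1),get()[0],o["force"])
```

```text
14.65 [0.56374602 0.02640467 0.26028123] [-1.79921805e+02 -1.41004030e-01 -1.29590267e+01] [ 22.6  18.  -24.1   0.  -47.8  54.5] [0.56296142 0.02618656 0.25797356] [-0.62521093  0.2152591  -0.40191689]
```

View pics/s10b.png

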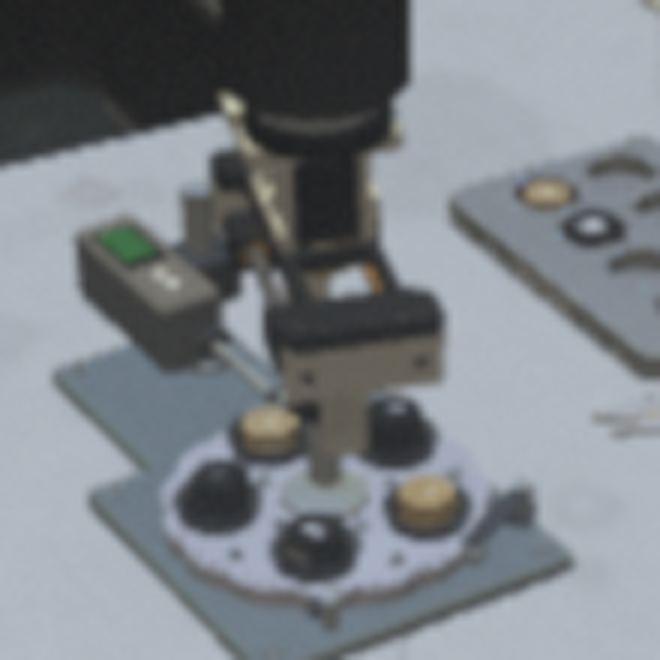

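Request:
carry_out:
  moves: "0.03 0 0 0 0 0 0;0.03 0 0 0 0 0 0;0.03 0 0 0 0 0 0;0.03 0 0 0 0 0 0;0.03 0 0 0 0 0 0;0.03 0 0 0 0 0 0"

```text
clock: 15.25
tool_pos: [0.5635, 0.0268, 0.2588]
orientation: [-179.9, -0.0, -13.0]
force: [-0.8, 4.2, 3.8]
opening: 0.0385
```

Run:
```python
from h import *
o=ctrl.get_obs();print(o["clock"],o["tool_pos"],o["orientation"],o["opening"],o["force"].round(1),o["moment"].round(2))
```

```text
15.25 [0.56354269 0.0267983  0.25878309] [-1.79922028e+02 -4.54171374e-02 -1.29750098e+01] 0.03846979103660207 [-0.8  4.2  3.8] [1.77 0.4  0.11]
```

Request:
carry_out:
  moves: "0.03 -0.0002 -0.0008 0 0 0 0.07;0.03 -0.0002 -0.0008 0 0 0 0.14;0.03 -0.0002 -0.0008 0 0 0 0.21;0.03 -0.0002 -0.0008 0 0 0 0.28;0.03 -0.0002 -0.0008 0 0 0 0.35;0.03 -0.0002 -0.0008 0 0 0 0.419;0.03 -0.0002 -0.0008 0 0 0 0.419;0.03 -0.0002 -0.0008 0 0 0 0.419"

```text
clock: 16.05
tool_pos: [0.5634, 0.0265, 0.2588]
orientation: [180.0, -0.0, -36.9]
force: [-0.4, -3.3, 5.4]
opening: 0.0378
```

Run:
```python
from plan import *
from h import *
commit(np.array([-.0002,-.0008,0,0,0,.419]))
q=ctrl.snapshot("scene");save(q,"s11b",(200,90,310,200),6);np.save("s11.npy",q["image"])
o=ctrl.get_obs();print(o["clock"],o["tool_pos"],o["orientation"],o["opening"],o["force"].round(1),o["moment"].round(2),o["joint_pos"].round(1))
```

```text
16.1 [0.56334591 0.02652653 0.2587817 ] [ 1.79985605e+02 -2.83300594e-02 -3.68945073e+01] 0.0381798809487458 [-0.6 -3.9  5.9] [-1.37  0.11 -0.01] [ 22.6  18.1 -24.2   0.  -47.7  30.5]
```

View pics/s11b.png

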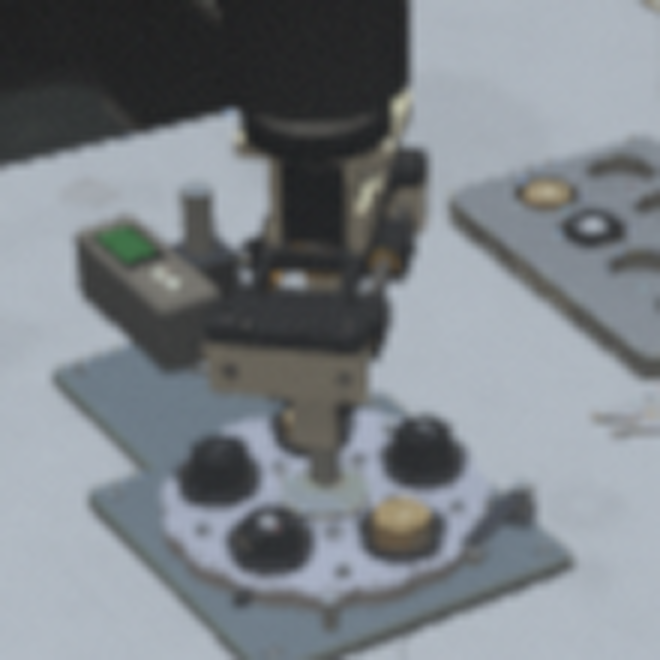

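Click 1: the plate and specimens have advanced about 24°, and the residual moment about z is near zero. On to click 2.

Request:
carry_out:
  moves: "0.03 0 0 0 0 0 0.07;0.03 0 0 0 0 0 0.14;0.03 0 0 0 0 0 0.21;0.03 0 0 0 0 0 0.28;0.03 0 0 0 0 0 0.35;0.03 0 0 0 0 0 0.419;0.03 0 0 0 0 0 0.419;0.03 0 0 0 0 0 0.419"

```text
clock: 16.9
tool_pos: [0.563, 0.0262, 0.2587]
orientation: [179.9, -0.0, -60.9]
force: [-2.4, -6.4, 7.6]
opening: 0.0384
```

Run:
```python
from plan import *
from h import *
commit(np.array([0,0,0,0,0,.419]))
q=ctrl.snapshot("scene");save(q,"s12b",(200,90,310,200),6)
o=ctrl.get_obs();print(o["clock"],o["tool_pos"],o["orientation"],o["opening"],o["force"].round(1),o["moment"].round(2),o["joint_pos"].round(1))
```

```text
16.95 [0.56297504 0.02620728 0.25877319] [ 1.79928774e+02 -3.34474970e-02 -6.09127110e+01] 0.0381668480124372 [-2.9 -5.2  7.3] [-1.89  0.6   0.01] [ 22.6  18.1 -24.2   0.1 -47.8   6.5]
```

View pics/s12b.png

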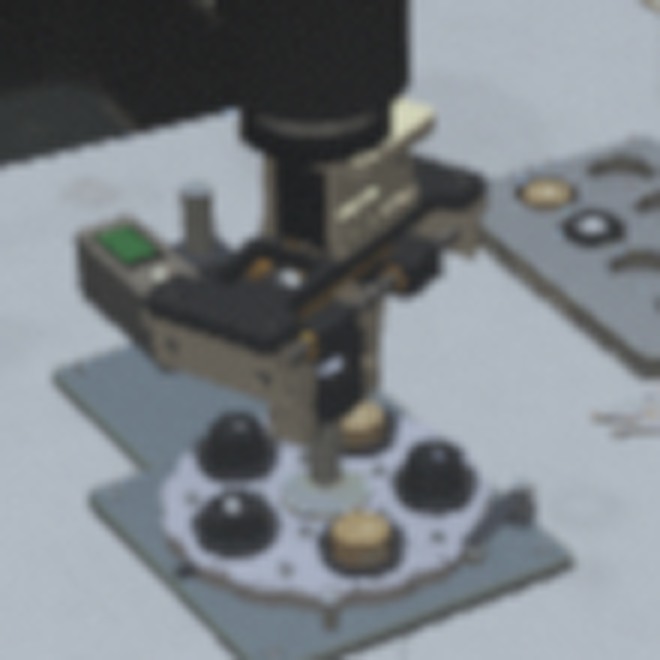

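Request:
carry_out:
  moves: "0.03 0.0005 0.0003 0 0 0 0.07;0.03 0.0005 0.0003 0 0 0 0.14;0.03 0.0005 0.0003 0 0 0 0.21;0.03 0.0005 0.0003 0 0 0 0.28;0.03 0.0005 0.0003 0 0 0 0.35;0.03 0.0005 0.0003 0 0 0 0.419;0.03 0.0005 0.0003 0 0 0 0.419;0.03 0.0005 0.0003 0 0 0 0.419;0.03 0.0005 0.0003 0 0 0 0.419;0.03 0.0005 0.0003 0 0 0 0.419"

```text
clock: 17.95
tool_pos: [0.5625, 0.0259, 0.2587]
orientation: [179.9, -0.0, -84.9]
force: [-5.8, -3.3, 10.1]
opening: 0.038
```

Run:
```python
from plan import *
from fit import *
commit(np.array([.0005,.0003,0,0,0,.419]))
q=ctrl.snapshot("scene");save(q,"s13b",(200,90,310,200),6)
t=ctrl.snapshot("top");save(t,"s13t",(150,130,250,220),7)
o=ctrl.get_obs();print(o["clock"],o["tool_pos"],o["orientation"],o["opening"],o["force"].round(1),o["moment"].round(2),o["joint_pos"].round(1),o["qvel"].round(2))
for m in ctrl.mark_of(q,"under_stylus")[:1]+ctrl.mark_of(q,"nest_floor")[:1]:print(m)
# predicted specimen top
ax=np.array([.5625,.0255])
for th in (95.2,):
    a=np.radians(th);c=ax+.058*np.array([np.cos(a),np.sin(a)]);print(c,(proj(q,[*c,.055])-[200,90]+.5)*6)
```

```text
18.05 [0.56247211 0.02587915 0.25874374] [ 1.79898265e+02 -3.31496162e-02 -8.49217910e+01] 0.03822216909814511 [-5.1 -2.1  9.3] [-0.88  1.76 -0.03] [ 22.6  18.1 -24.2   0.  -47.8 -17.5] [ 0.    0.05  0.04 -0.   -0.1  -0.04]
{'at': [162.1, 243.7], 'confidence': 0.83}
{'at': [161.8, 246.0], 'confidence': 0.95}
[0.55724331 0.0832613 ] [268.24480207 403.09380827]
```

View pics/s13b.png

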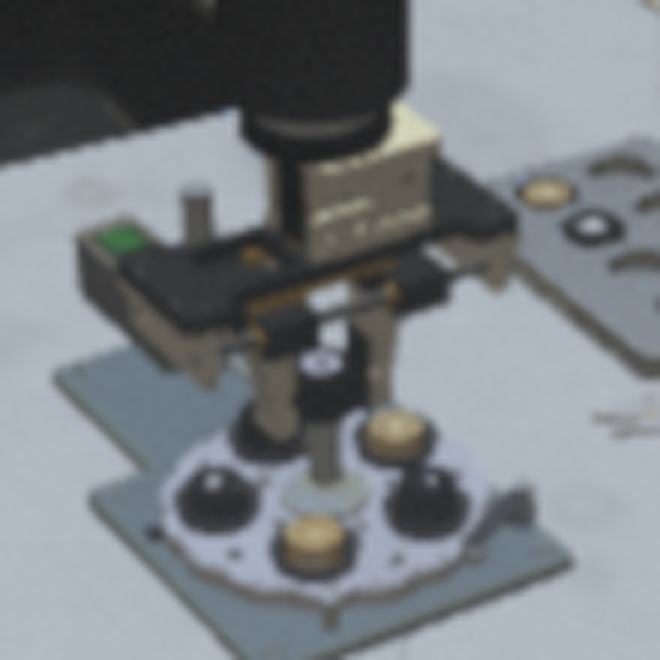

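View pics/s13t.png

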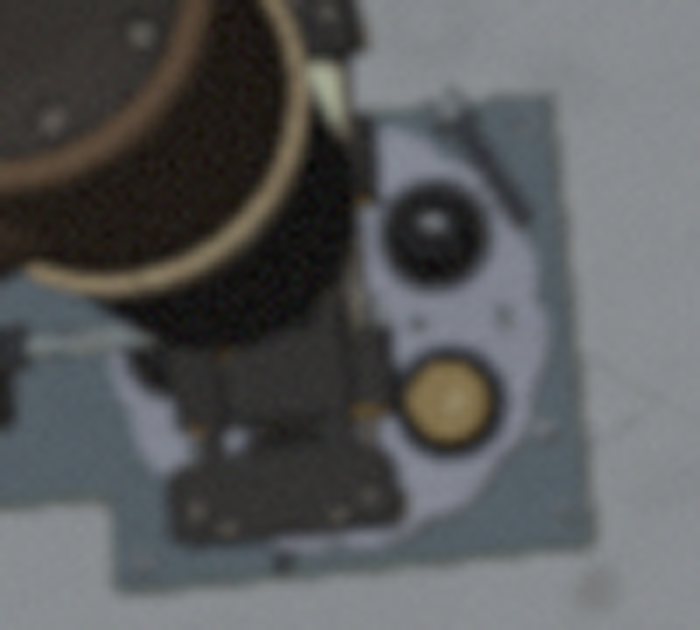

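At click 3 the neighbouring nests sit exactly on the home nest positions, which is a 72° turn, and the moment about z is about 0. The knob is still gripped, so I'm handing in.

Run:
```python
from h import *
print(ctrl.close_job())
```

```text
the job is handed in; nothing more can be done
None
```

The specimen is in the empty nest, polished face up. I then turned the knob clockwise one click at a time to the third click and handed the job in still gripping it, at about 18 s of the 54 s allowed.

**Checks that agreed**
- **Seating:** after I let go, the scene camera showed the specimen upright in the nest, with its top at about the height of a seated one.
- **Turn:** the tool turned 71.9°. The other nests now sit within about 1 pixel of where nests sat at home, which is 72° on. The moment about the knob's axis is about 0, so the plate is resting in a notch.
- **Under the stylus:** the networks put the specimen's nest and the stylus point within about 2 pixels of each other.
- **Forces:** the readings I took stayed at about 10 N or less, and the gripper is holding the knob at 38 mm opening.

**What did not go as planned, or was not checked**
- **Release height:** joint 3 reached its range limit while I was lowering the specimen. I let go about 2 mm above the nest floor, with the specimen already inside the bore.
- **Camera disagreement:** the two cameras differed by about 3 to 4 mm in y, so I used values between them.
- **Final view:** in the last pictures the gripper partly hides the loaded specimen, so I saw only part of it at the stylus.
- **Bystanders:** I planned clearances round the tweezers, petri dish and marker but did not measure them again at the end.

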